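# Re-grip a texture roller in the V-rest and hang it in its bearings

### The job

The ribbed light-wood texture roller is to go into the green roller frame. Draw it out of the storage block by its upper end, lay it down in the sloping V-rest and let go of it; then take it by the middle of its barrel and lower it, without dropping it, into the frame so that both end journals lie fully down in the open brass bearings, and let go. Leave the dark smooth roller and the cup, jar and loop tool where they are.

Things in the scene. Friction and masses are not known exactly. Their poses are not given: they have to be found in the camera images.
- ribbed_roller_mid (a point): centre of the ribbed light-wood roller: 200 mm long, about 0.12 kg; barrel 40 mm in diameter, 110 mm long, with carved rings; at each end a plain journal 20 mm in diameter, 45 mm long. Its z axis is the roller's axis, towards the end that is up at the start; both ends are alike. It starts upright in one of the storage block's two bores
- smooth_roller_mid (a point): centre of the other roller, same size and shape but smooth and dark brown; it stands in the other bore and stays there
- store: fixed wooden storage block, 180 x 84 x 100 mm high, origin at the centre of its underside; two upright bores, 46 mm wide, 90 mm deep, at x = +45 and -45 mm in its frame. A roller stands on the bore's floor, its tip 210 mm above the table, so that the upper journal and 65 mm of barrel stand out
- rest_seat (a point): on the sloping V-rest: where the roller's centre is when it lies in the V, 122 mm above the table. The x axis runs down the slope (40 degrees below level, roughly to the robot's right) and is the line of the seated roller's axis; y is level, z square off the slope. A released roller stays or slides slowly to the toe. The seated roller's upper journal (x = -55 to -100 mm) overhangs freely
- v_rest: the fixed V-rest of light wood, origin under the seat. In rest_seat's frame: two cork-lined 90-degree V yokes, 18 mm long, at x = -42 and +42 mm carry the barrel near its ends; their tops are 9 mm below the roller's axis and reach 31 mm to either side. Gap of 66 mm between them for fingers, floor 48 mm below the axis. A toe plate at x = 101 mm stops the lower tip
- bearing_seat (a point): on the roller frame: where the roller's centre is when both journals are fully down in their bearings, 52 mm above the table, 10 mm above the slot bottoms. The x axis is the line of the seated roller's axis (either way round); z is up
- roller_frame: the fixed roller frame, base board 215 x 150 mm, origin at the centre of its underside. Two green cheeks 20 mm thick (along x), 90 mm wide, 73 mm high, inner faces at x = -60 and +60 mm (5 mm end play each side of the barrel); each has an upward-open brass slot 23 mm wide, flared to about 45 mm at the top. The metal bed between them is 16 mm above the table
- cup_beaker: grey-brown clay beaker, 74 x 78 x 84 mm high, origin at the centre of its underside; loose, leave it
- jar_teal: white glaze jar with a teal mark on its lid, 62 mm in diameter, 73 mm high, origin at the centre of its underside; loose, leave it
- loop_b: wooden-handled wire loop tool, 18 x 155 x 11 mm, lying on the table, origin at the centre of its underside; loose, leave it
There are look-alikes about, which are no part of the job. What is shaped like the part that bears ribbed_roller_mid but blue, red or turquoise is not meant.

How it is judged:
By the outcome, as a careful person would: the job done as asked, in the order asked, and still so for the second after the job is handed in, with the robot touching nothing.
It also fails if it takes over 72 s, if anything falls off the work surface, if the arm or the gripper's body presses on something with over 40 N, if the wrist force passes 120 N, or if a joint passes its speed limit or range.

### The arm

A 7-joint arm with a two-finger parallel gripper is mounted at the origin on the work surface; the furniture and walls round the work are solid. World frame = base frame: x ahead of the robot, y to its left, z up, the work surface at z = 0. Lengths are in m, angles in rad, forces in N, time in s.
With the tool pointing down it reaches from about 0.425 to 0.825 m from the base axis. Payload 3.6 kg.
Tool frame: the origin (TCP) lies at the very end of the fingers, on their centre line; the grasp point (between the pads) lies 19 mm behind it (arm.tcp_to_grasp is the distance from the TCP to the grasp point, in m); z points along the fingers, y is the line along which they close (so a half turn about z gives the same grasp; the last joint's range is limited). The gripper opens to 93 mm and grips with 3 to 60 N. Pads are 15 mm wide; open, the fingers measure 128 mm over their backs; the gripper's body (75 mm by 188 mm) begins 65 mm behind the grasp point.
Start: joints at [1.294, 0.615, -0.013, 1.423, 0.008, 1.103, -0.04], TCP at [0.161, -0.63, 0.219] pointing down, gripper open.
Joint ranges: [-3.12, 3.12], [-0.3, 2.06], [-1.34, 1.32], [0.26, 2.42], [-1.36, 4.5], [0.01, 1.98], [-2.84, 2.84]. Speed limits (rad/s): [2.79, 2.79, 3.14, 3.14, 3.14, 3.14, 3.14].

### API

Orientations are given as a rotation vector (axis times angle).
In Python, from plant import arm gives the robot as it stands. The module is installed in compiled form; this text tells all that it offers.
- The arm moves only by the shell command python3 -m creep 'ROWS' [OPENING] [FORCE]. ROWS is a JSON object of lists of equal length, an entry for each row: "translation": the shift along the tool's x, y, z scaled (see below), a list of three; "twist": the turn about the tool's z scaled (see below). In form: {"translation": [[dx, dy, dz], ...], "twist": [twist, ...]}. A call has 1 to 8 rows; each row shifts and turns the commanded pose from where the row before left it, along the tool's axes as they then stand; what a row does not reach is not made up. The controller multiplies each number of a shift by 0.02 m and each number of a turn by 0.12 rad. A row lasts 1/8 s, in which the tool goes at most 62.5 mm and 10.7 degrees, less where a joint would pass 70% of its speed; a pose out of reach is approached as far as the arm can. A call with a number of a shift or a turn outside -1 to 1 is refused whole. A call with a gripper value outside its range is refused whole. OPENING is the closure, from -1 (fully open) to 1 (shut), set as the call begins (- or left out, the last holds). The fingers move at their own pace and stop on an object; FORCE is the grip in N (left out, the last holds). Time passes only in rows, so rows that do not move let the fingers close. It gives the time, the measured TCP pose, the force, the opening and the grip force at its end, in the units of the state.
- arm.state(): the state, without advancing time (a new reading comes with each control period).
- arm.read_camera(name): name is "side" or "top" or "wrist"; returns the picture (400x640x3 uint8, red, green, blue); there is no depth.
- arm.camera_model(name): a dict with "fov_y" (degrees; the focal length in pixels is half the picture's height over the tangent of half this angle, whatever the lens; pixels are square), "cx", "cy" (the principal point, pixels), "rvec" (rotation vector, rad) and "tvec" (3), from world to camera coordinates, as OpenCV has them. Camera axes: x right, y down, z forward; pixel columns grow to the right and rows downward; lengths in m; the calibration is good to about 2 mm. A picture is of the moment at which its call begins: read the wrist's pose just before it. camera_model takes no time and is no camera call; for the wrist camera it gives the pose at the moment of the call.
- arm.close_job(): hands the job in; it is judged then, once.
The state is a dict: "time": time; "qpos": joint angles; "qd": joint speeds; "joint_efforts": joint torques, N m; "tcp_pos": TCP position; "tcp_rot": TCP orientation; "ft_force": force on the tool from outside, world axes, zero at the start; "moment": the same for the moment, N m; "grip_width": opening from 0.0 (shut) to 1.0 (fully open); "grip_force": force on a finger pad.
Only numpy, scipy, OpenCV 4.12 (cv2) and the standard library are available. Lean on these libraries where they do the work, as an engineer would, in place of code of your own. Each camera call takes 0.05 s, during which the arm holds its last target. There are 200 camera calls.

## Working session

There is one attempt and no reset: what is moved stays moved. The work goes in short steps, Python scripts to look and compute and a shell command to move; the robot and the scene stay as the last step left them, time stands still between calls to the robot, and variables do not carry over. Pictures are saved under pics/ and viewed, at most 10 in all, crops included, and the job is handed in when it is done.

```bash
mkdir -p pics
python3 - <<'E'
from plant import arm
import cv2,numpy as np
for n in ["top","side"]:
    im=arm.read_camera(n); cv2.imwrite(f"pics/{n}0.png",im[:,:,::-1]); print(n,arm.camera_model(n))
s=arm.state();print(s, arm.tcp_to_grasp)
print("wrist",arm.camera_model("wrist"))
E
```

```text
top {'fov_y': 55.89685822351172, 'cx': 321.4965359848708, 'cy': 197.45534408101864, 'rvec': array([ 2.13215836, -2.06748625,  0.2229037 ]), 'tvec': array([0.02710881, 0.601401  , 1.01221508])}
side {'fov_y': 43.30441124081897, 'cx': 323.43644422678904, 'cy': 205.11851880243097, 'rvec': array([ 2.23656056, -0.63451809,  0.28420207]), 'tvec': array([-0.49243469,  0.28461681,  1.50523019])}
{'time': 0.1, 'qpos': array([ 1.29353062,  0.6158117 , -0.01259388,  1.42472873,  0.00812883,
        1.10340796, -0.04036326]), 'qd': array([ 0.00046721, -0.00314605, -0.00097865, -0.00442525,  0.0014331 ,
        0.00104294, -0.0005974 ]), 'joint_efforts': array([ 7.79686052e-04, -4.60041904e+01,  2.10104696e-01, -1.66244602e+01,
       -6.11334457e-02,  1.69589580e-02,  9.44542535e-05]), 'tcp_pos': array([ 0.16110915, -0.62898231,  0.21760739]), 'tcp_rot': array([-3.11465199e+00, -3.92736305e-01,  5.57078793e-04]), 'ft_force': array([ 0.06787338, -0.12642191, -0.54320947]), 'moment': array([ 0.0208933 , -0.0387226 ,  0.01375919]), 'grip_force': 0.0, 'grip_width': 1.0013924544991635} 0.0188
wrist {'fov_y': 68.93902514396726, 'cx': 318.53906751422466, 'cy': 201.50352097591846, 'rvec': array([-2.32353828,  1.80131555,  0.22575712]), 'tvec': array([-0.64901456, -0.02966437,  0.38912713])}
```

View pics/top0.png

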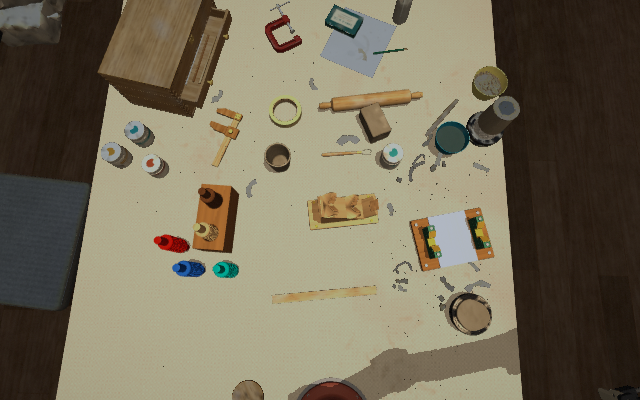

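View pics/side0.png

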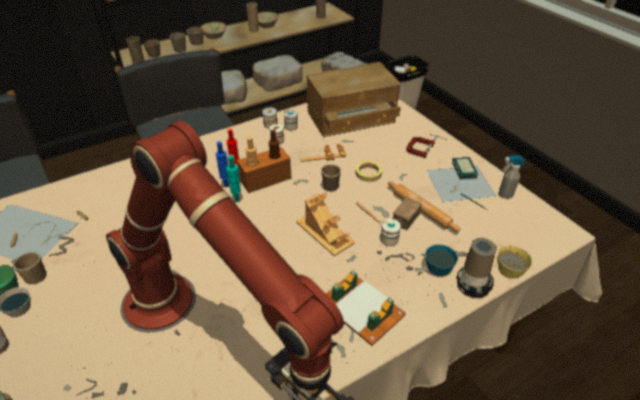

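The top picture shows the storage block at (215,218), with the dark roller at (207,195) and the ribbed one at (205,232). The V-rest is at (343,210) and the frame at (452,240). Candidates for the ribbed roller are:
- light ribbed (205,232)
- dark smooth (207,195)
- red (172,243)
- blue (188,268)
- turquoise (225,269)
- rolling pin (370,100)

By the description I choose (205,232), and I'll check it in a close crop.

Run:
```python
import cv2,numpy as np
t=cv2.imread("pics/top0.png"); 
def c(x,y,w,h,W,H): return cv2.resize(t[y:y+h,x:x+w],(W,H),interpolation=cv2.INTER_CUBIC)
a=c(180,175,80,90,400,450) ; b=c(300,185,80,50,400,250); d=c(405,200,96,76,400,317)
r=np.vstack([b,d]); L=np.vstack([a,np.zeros((r.shape[0]-450,400,3),np.uint8)])
cv2.imwrite("pics/m.png",np.hstack([L,r]))
```

```text
(no output)
```

View pics/m.png

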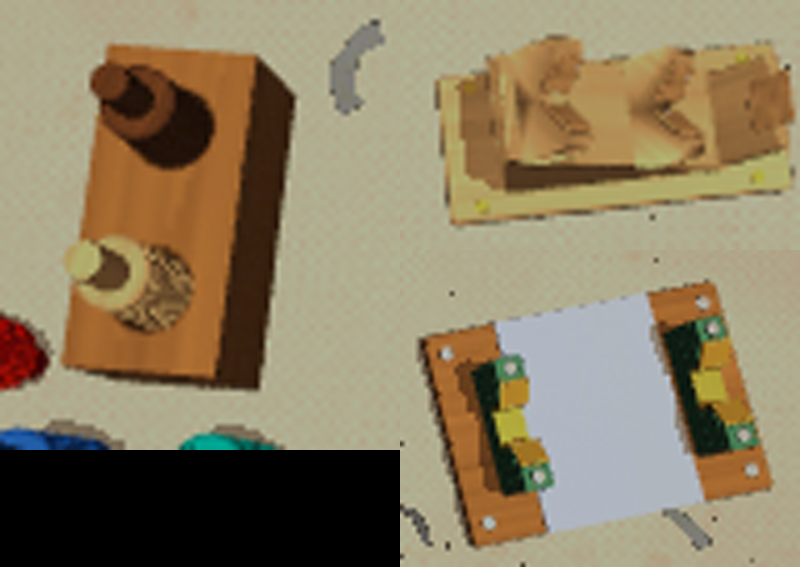

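The crop confirms the choice: the light ribbed roller has its tip at (197,227), and the smooth dark one is at (202,192). Next I'll turn these pixels into positions.

```bash
cat > h.py <<'E'
import cv2,numpy as np
from scipy.spatial.transform import Rotation as Ro
from plant import arm
def cam(n):
    m=arm.camera_model(n); R=Ro.from_rotvec(m["rvec"]).as_matrix(); f=200/np.tan(np.radians(m["fov_y"]/2))
    return R,np.array(m["tvec"]),f,m["cx"],m["cy"]
def px2w(C,uv,z):
    R,t,f,cx,cy=C; o=-R.T@t; d=R.T@np.array([(uv[0]-cx)/f,(uv[1]-cy)/f,1]); return o+d*(z-o[2])/d[2]
def w2px(C,p):
    R,t,f,cx,cy=C; c=R@np.array(p)+t; return np.array([cx+f*c[0]/c[2],cy+f*c[1]/c[2]])
def togo(target_tcp,yaw_y=None):
    """units of move in tool axes; yaw_y = wanted world direction angle of tool y (deg, mod 180)"""
    s=arm.state(); R=Ro.from_rotvec(s["tcp_rot"]).as_matrix(); print("tcp",s["tcp_pos"].round(4),"yaw_y",np.degrees(np.arctan2(R[1,1],R[0,1])).round(2),"t",s["time"])
    if target_tcp is not None: print("shift units",(R.T@(np.array(target_tcp)-s["tcp_pos"])/.02).round(2))
    if yaw_y is not None:
        a=np.degrees(np.arctan2(R[1,1],R[0,1])); d=(a-yaw_y+90)%180-90   # tool z down: + twist lowers world yaw
        print("twist units",round(np.radians(d)/.12,2))
E
python3 - <<'E'
from h import *
C=cam("top")
A=lambda x,y:(180+x/5,175+y/5)
B=lambda x,y:(300+(x-400)/5,185+y/5)
D=lambda x,y:(405+(x-400)/4.1667,200+(y-250)/4.1667)
for nm,p,z in [("rib tip",A(84,260),.21),("smooth tip",A(109,84),.21)]+[("blk",A(*q),.1) for q in [(108,45),(255,58),(217,378),(63,367)]]+[("restbase",B(*q),.012) for q in [(437,78),(773,40),(792,185),(452,223)]]+[("cheek",D(*q),.073) for q in [(511,367),(539,475),(712,327),(742,436)]]+[("board",D(*q),.012) for q in [(420,338),(713,283),(771,487),(472,547)]]:
    print(nm,np.round(p,1),px2w(C,p,z).round(4))
s=arm.state();R=Ro.from_rotvec(s["tcp_rot"]).as_matrix();print(R.round(3))
W=cam("wrist");o=-W[0].T@W[1];print("wrist cam in tool",R.T@(o-s["tcp_pos"]),"\n",(W[0]@R).round(3))
E
```

```text
rib tip [196.8 227. ] [0.4853 0.345  0.21  ]
smooth tip [201.8 191.8] [0.5736 0.3417 0.21  ]
blk [201.6 184. ] [0.6214 0.3821 0.1   ]
blk [231.  186.6] [0.6163 0.299  0.1   ]
blk [223.4 250.6] [0.4383 0.3045 0.1   ]
blk [192.6 248.4] [0.4416 0.3882 0.1   ]
restbase [307.4 200.6] [0.6017 0.0884 0.012 ]
restbase [374.6 193. ] [ 0.6312 -0.1134  0.012 ]
restbase [378.4 222. ] [ 0.5431 -0.1247  0.012 ]
restbase [310.4 229.6] [0.5143 0.0761 0.012 ]
cheek [431.6 228.1] [ 0.5206 -0.2644  0.073 ]
cheek [438.4 254. ] [ 0.4494 -0.2805  0.073 ]
cheek [479.9 218.5] [ 0.5519 -0.4002  0.073 ]
cheek [487.1 244.6] [ 0.4792 -0.4156  0.073 ]
board [409.8 221.1] [ 0.5486 -0.2177  0.012 ]
board [480.1 207.9] [ 0.5949 -0.428   0.012 ]
board [494.  256.9] [ 0.4511 -0.4595  0.012 ]
board [422.3 271.3] [ 0.4035 -0.2507  0.012 ]
[[ 0.969  0.248 -0.001]
 [ 0.248 -0.969  0.002]
 [-0.    -0.002 -1.   ]]
wrist cam in tool [ 0.06661065  0.00022181 -0.16545494] 
 [[ 0.001  1.     0.   ]
 [-0.97   0.001 -0.244]
 [-0.244  0.     0.97 ]]
```

Checks: the block measures 178x83 mm, the frame posts are 139 mm apart, and the ribbed tip is in line with its bore. Next I raise and turn the tool so that its y axis lies across the rest axis.

```bash
python3 -m creep '{"translation":[[0,0,-0.6],[0,0,-0.6],[0,0,-0.6],[0,0,-0.6],[0,0,-0.6],[0,0,-0.6],[0,0,-0.6],[0,0,-0.6]],"twist":[-1,-1,-1,-1,-1,-1,-1,-1]}' -1 8
python3 -m creep '{"translation":[[0,0,0],[0,0,0],[0,0,0],[0,0,0],[0,0,0]],"twist":[-1,-1,-1,-1,-0.2]}'
python3 -c "
from h import *
togo([.50,-.41,.31],8.3)"
```

```text
time: 1.1
tcp_pos: [0.1611, -0.6293, 0.3143]
tcp_rot: [-2.578, -1.792, -0.001]
ft_force: [-0.5, -1.0, -0.1]
grip_width: 0.996
grip_force: 0.0
time: 1.72
tcp_pos: [0.161, -0.6294, 0.314]
tcp_rot: [-2.055, -2.374, -0.001]
ft_force: [-0.5, -0.1, -0.6]
grip_width: 0.996
grip_force: 0.0
tcp [ 0.161  -0.6294  0.314 ] yaw_y 8.24 t 1.725
shift units [ 8.43 18.35  0.21]
twist units -0.01
```

```bash
python3 -m creep '{"translation":[[0.45,1,0],[0.45,1,0],[0.45,1,0],[0.45,1,0],[0.45,1,0],[0.45,1,0],[0.45,1,0],[0.45,1,0]],"twist":[0,0,0,0,0,0,0,0]}'
python3 -m creep '{"translation":[[0.45,1,0],[0.45,1,0],[0.45,1,0],[0.45,1,0],[0.45,1,0],[0.45,1,0],[0.45,1,0],[0.45,1,0]],"twist":[0,0,0,0,0,0,0,0]}'
python3 -m creep '{"translation":[[0.45,1,0],[0.45,1,0],[0.3,0.3,0],[0,0,0]],"twist":[0,0,0,0]}'
python3 - <<'E'
from h import *
import pickle
s=arm.state();C=cam("wrist");im=arm.read_camera("wrist");cv2.imwrite("pics/w_frame.png",im[:,:,::-1]);pickle.dump(C,open("w_frame.pkl","wb"))
togo([.57,-.08,.31],8.3)
E
```

```text
time: 2.72
tcp_pos: [0.3105, -0.5346, 0.3146]
tcp_rot: [-2.056, -2.375, -0.0]
ft_force: [-0.7, -1.1, -0.3]
grip_width: 1.0
grip_force: 0.0
time: 3.72
tcp_pos: [0.4586, -0.4404, 0.3146]
tcp_rot: [-2.056, -2.375, -0.0]
ft_force: [0.3, -0.3, 0.2]
grip_width: 1.003
grip_force: 0.0
time: 4.22
tcp_pos: [0.4998, -0.4103, 0.3147]
tcp_rot: [-2.054, -2.376, 0.0]
ft_force: [-0.1, -0.1, 0.1]
grip_width: 1.001
grip_force: 0.0
tcp [ 0.499  -0.4112  0.3147] yaw_y 8.23 t 4.275
shift units [15.88  5.88  0.22]
twist units -0.01
```

```bash
python3 -m creep '{"translation":[[1,0.37,0],[1,0.37,0],[1,0.37,0],[1,0.37,0],[1,0.37,0],[1,0.37,0],[1,0.37,0],[1,0.37,0]],"twist":[0,0,0,0,0,0,0,0]}'
python3 -m creep '{"translation":[[1,0.37,0],[1,0.37,0],[1,0.37,0],[1,0.37,0],[1,0.37,0],[1,0.37,0],[1,0.37,0],[0.9,0.3,0],[0,0,0]],"twist":[0,0,0,0,0,0,0,0,0]}' | head -3
python3 -m creep '{"translation":[[1,0.37,0],[1,0.37,0],[1,0.37,0],[1,0.37,0],[1,0.37,0],[1,0.37,0],[0.9,0.3,0],[0,0,0]],"twist":[0,0,0,0,0,0,0,0]}'
python3 - <<'E'
from h import *
import pickle
s=arm.state();C=cam("wrist");im=arm.read_camera("wrist");cv2.imwrite("pics/w_rest.png",im[:,:,::-1]);pickle.dump(C,open("w_rest.pkl","wb"))
togo([.485,.345,.30],8.3)
E
```

```text
time: 5.28
tcp_pos: [0.5353, -0.2426, 0.3147]
tcp_rot: [-2.056, -2.376, -0.0]
ft_force: [0.0, -0.3, 0.1]
grip_width: 1.0
grip_force: 0.0
time: 6.28
tcp_pos: [0.5654, -0.0978, 0.3148]
tcp_rot: [-2.051, -2.379, -0.001]
ft_force: [-0.4, -0.2, 0.4]
grip_width: 0.997
grip_force: 0.0
tcp [ 0.5652 -0.0997  0.3147] yaw_y 8.32 t 6.325
shift units [22.58 -0.75  0.73]
twist units 0.0validation failed for argument at $...
```

View pics/w_rest.png

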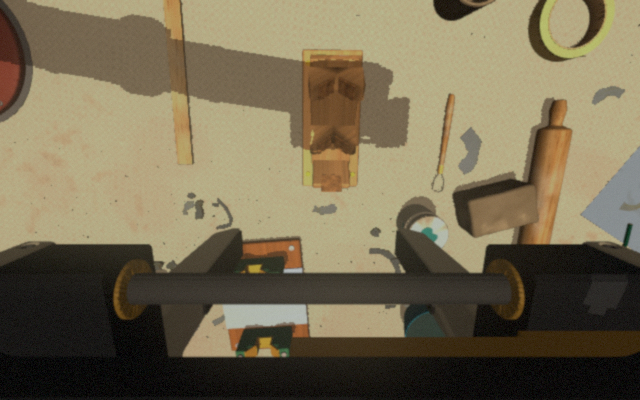

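View pics/w_frame.png

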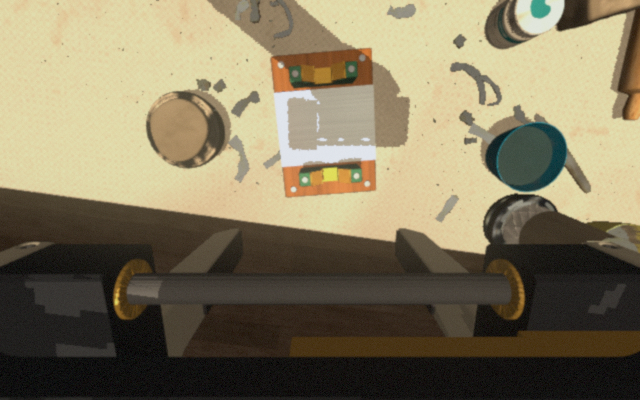

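The wrist pictures show the V-rest at (333,115), with its upper yoke at about (335,75), lower yoke at about (333,145) and toe at (332,185). In the other picture the frame posts are at (295,72), (350,69), (305,180) and (356,176). I'll overlay the models on both.

Run:
```python
from h import *
import pickle
def rest(P,hd):
    h=np.radians(hd); d=np.array([np.cos(h),np.sin(h),0]); k=np.radians(40)
    X=np.cos(k)*d-np.array([0,0,np.sin(k)]); Y=np.cross([0,0,1],d); Z=np.cross(X,Y)
    return lambda x,y,z: np.array([P[0],P[1],.122])+x*X/1e3+y*Y/1e3+z*Z/1e3
T=rest((.5726,-.0184),-81.7)
def frame(P,hd):
    h=np.radians(hd); d=np.array([np.cos(h),np.sin(h),0]);Y=np.cross([0,0,1],d)
    return lambda x,y,z: np.array([P[0],P[1],0])+x*d/1e3+y*Y/1e3+np.array([0,0,z/1e3])
F=frame((.5003,-.3402),-77.4)
out=[]
for img,Cc,box,what in [("w_rest","w",(280,35,110,165),"r"),("top0","t",(300,180,85,60),"r"),("w_frame","w",(260,35,130,170),"f")]:
    im=cv2.imread(f"pics/{img}.png"); C=pickle.load(open(img+".pkl","rb")) if Cc=="w" else cam("top")
    x,y,w,h=box; s=min(400/w,590/h) if Cc=="w" else 400/w
    if img=="w_frame": s=300/h
    if img=="w_rest": s=590/h
    cr=cv2.resize(im[y:y+h,x:x+w],None,fx=s,fy=s,interpolation=cv2.INTER_CUBIC)
    def pl(pts,col):
        q=[((w2px(C,p)-[x,y]+.5)*s).astype(int) for p in pts]
        for a,b in zip(q,q[1:]): cv2.line(cr,tuple(map(int,a)),tuple(map(int,b)),col,1)
    if what=="r":
        for xx in (-51,-33,33,51): pl([T(xx,-31,-9),T(xx,-19.3,-9),T(xx,0,-28.3),T(xx,19.3,-9),T(xx,31,-9)],(255,0,0) if xx<0 else (0,0,255))
        pl([T(101,-20,-10),T(101,20,-10)],(0,255,0))
    else:
        for xx in (60,80,-60,-80): pl([F(xx,-45,73),F(xx,-22.5,73),F(xx,-11.5,55),F(xx,-10,42),F(xx,10,42),F(xx,11.5,55),F(xx,22.5,73),F(xx,45,73)],(0,0,255))
        pl([F(107.5,75,12),F(107.5,-75,12),F(-107.5,-75,12),F(-107.5,75,12),F(107.5,75,12)],(255,0,0))
    out.append(cr)
W=np.zeros((600,800,3),np.uint8); a,b,c=out
W[:a.shape[0],:a.shape[1]]=a; W[:b.shape[0],400:400+b.shape[1]]=b; W[290:290+c.shape[0],480:480+c.shape[1]]=c
cv2.imwrite("pics/ov.png",W)
```

```text
(no output)
```

View pics/ov.png

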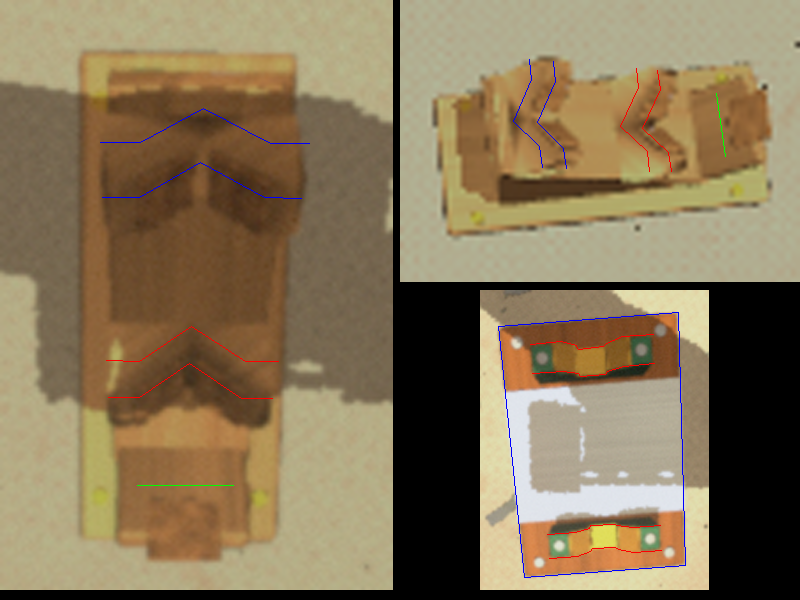

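The frame model fits exactly. The V-rest sits about 10.5 mm further down the slope than I guessed, at about (0.574,-0.029). Now to the ribbed roller, with the gripper partly open.

```bash
python3 -m creep '{"translation":[[1,-0.03,0],[1,-0.03,0],[1,-0.03,0],[1,-0.03,0],[1,-0.03,0],[1,-0.03,0],[1,-0.03,0],[1,-0.03,0]],"twist":[0,0,0,0,0,0,0,0]}' -0.3 8 | head -1
python3 -m creep '{"translation":[[1,-0.03,0],[1,-0.03,0],[1,-0.03,0],[1,-0.03,0],[1,-0.03,0],[1,-0.03,0],[1,-0.03,0],[1,-0.03,0]],"twist":[0,0,0,0,0,0,0,0]}' |head -1
python3 -m creep '{"translation":[[1,-0.03,0],[1,-0.03,0],[1,-0.03,0],[1,-0.03,0],[1,-0.03,0],[1,-0.03,0],[0.5,0,0],[0,0,0]],"twist":[0,0,0,0,0,0,0,0]}'
python3 -c "
from h import *
togo([.485,.345,.173],8.3)"
```

```text
time: 7.32
time: 8.32
time: 9.32
tcp_pos: [0.4871, 0.344, 0.3146]
tcp_rot: [-2.054, -2.377, 0.0]
ft_force: [0.7, -0.5, 0.2]
grip_width: 0.648
grip_force: 0.0
tcp [0.4871 0.344  0.3146] yaw_y 8.33 t 9.325
shift units [ 0.06 -0.1   7.08]
twist units 0.0
```

```bash
python3 -m creep '{"translation":[[0.03,-0.1,1],[0,0,1],[0,0,1],[0,0,1],[0,0,1],[0,0,1],[0,0,0.8],[0,0,0.25]],"twist":[0,0,0,0,0,0,0,0]}' | head -4
python3 -m creep '{"translation":[[0,0,0],[0,0,0],[0,0,0],[0,0,0],[0,0,0],[0,0,0]],"twist":[0,0,0,0,0,0]}' 1 10
python3 -c "
from h import *
s=arm.state();print(s['tcp_pos'],s['grip_width']*93)"
```

```text
time: 10.32
tcp_pos: [0.4855, 0.3426, 0.1727]
tcp_rot: [2.057, 2.374, -0.003]
ft_force: [0.2, 0.5, 0.7]
time: 11.08
tcp_pos: [0.4857, 0.3437, 0.174]
tcp_rot: [2.056, 2.375, 0.001]
ft_force: [0.8, 0.2, 0.1]
grip_width: 0.214
grip_force: 10.0
[0.48572564 0.34370318 0.17396454] 19.917784887214605
```

The journal is gripped at 20 mm width and 17 mm from the tip. Now I lift.

```bash
python3 -m creep '{"translation":[[0,0,-0.4],[0,0,-1],[0,0,-1],[0,0,-1],[0,0,-1],[0,0,-1],[0,0,-1],[0,0,-1]],"twist":[0,0,0,0,0,0,0,0]}'
python3 -m creep '{"translation":[[0,0,-1],[0,0,0]],"twist":[0,0]}'
python3 -c "
from h import *
im=arm.read_camera('side');cv2.imwrite('pics/s1.png',im[:,:,::-1])
togo([.5802,-.0704,.344],8.3)"
```

```text
time: 12.08
tcp_pos: [0.4849, 0.3434, 0.3225]
tcp_rot: [-2.055, -2.376, 0.001]
ft_force: [0.3, -0.0, -1.4]
grip_width: 0.211
grip_force: 10.0
time: 12.32
tcp_pos: [0.4855, 0.3443, 0.3433]
tcp_rot: [2.055, 2.376, 0.005]
ft_force: [0.4, -0.5, -1.3]
grip_width: 0.212
grip_force: 10.0
tcp [0.4852 0.3437 0.342 ] yaw_y 8.27 t 12.375
shift units [-21.17   1.72  -0.11]
twist units -0.0
```

The wrist force of -1.3 N means the roller is being carried. I move over the rest's lower side.

```bash
python3 -m creep '{"translation":[[-0.5,0.08,0],[-1,0.08,0],[-1,0.08,0],[-1,0.08,0],[-1,0.08,0],[-1,0.08,0],[-1,0.08,0],[-1,0.08,0]],"twist":[0,0,0,0,0,0,0,0]}'  | head -1
python3 -m creep '{"translation":[[-1,0.08,0],[-1,0.08,0],[-1,0.08,0],[-1,0.08,0],[-1,0.08,0],[-1,0.08,0],[-1,0.08,0],[-1,0.08,0]],"twist":[0,0,0,0,0,0,0,0]}' | head -1
python3 -m creep '{"translation":[[-1,0.08,0],[-1,0.08,0],[-1,0.08,0],[-1,0.08,0],[-1,0.08,0],[-0.6,0.04,0],[0,0,0],[0,0,0]],"twist":[0,0,0,0,0,0,0,0]}'
python3 - <<'E'
from h import *
import pickle
C=cam("wrist");im=arm.read_camera("wrist");cv2.imwrite("pics/w2.png",im[:,:,::-1]);pickle.dump(C,open("w2.pkl","wb"))
im=arm.read_camera('side');cv2.imwrite('pics/s2.png',im[:,:,::-1])
togo([.5802,-.0704,.222],8.3)
E
```

```text
time: 13.38
time: 14.38
time: 15.38
tcp_pos: [0.5799, -0.068, 0.3418]
tcp_rot: [-2.054, -2.377, -0.001]
ft_force: [0.5, -0.3, -1.0]
grip_width: 0.213
grip_force: 10.0
tcp [ 0.5799 -0.0678  0.3419] yaw_y 8.37 t 15.475
shift units [-0.13 -0.01  5.99]
twist units 0.01
```

Run:
```python
from h import *
import pickle
def rest(P,hd):
    h=np.radians(hd); d=np.array([np.cos(h),np.sin(h),0]); k=np.radians(40)
    X=np.cos(k)*d-np.array([0,0,np.sin(k)]); Y=np.cross([0,0,1],d); Z=np.cross(X,Y)
    return lambda x,y,z: np.array([P[0],P[1],.122])+x*X/1e3+y*Y/1e3+z*Z/1e3
T=rest((.5741,-.0288),-81.7)
W=np.zeros((600,800,3),np.uint8)
for img,(x,y,w,h),s,(ox,oy) in [("w2",(250,80,160,150),2.5,(0,0)),("s2",(270,90,110,180),3.3,(420,0)),("w_rest",(290,35,90,165),1.3,(0,380)),("top0",(300,180,85,60),3,(150,400))]:
    im=cv2.imread(f"pics/{img}.png"); C=cam("side") if img=="s2" else cam("top") if img=="top0" else pickle.load(open(img+".pkl","rb"))
    cr=cv2.resize(im[y:y+h,x:x+w],None,fx=s,fy=s,interpolation=cv2.INTER_CUBIC)
    def pl(pts,col):
        q=[((w2px(C,p)-[x,y]+.5)*s).astype(int) for p in pts]
        for a,b in zip(q,q[1:]): cv2.line(cr,tuple(map(int,a)),tuple(map(int,b)),col,1)
    for xx in (-51,-33,33,51): pl([T(xx,-31,-9),T(xx,-19.3,-9),T(xx,0,-28.3),T(xx,19.3,-9),T(xx,31,-9)],(255,0,0) if xx<0 else (0,0,255))
    pl([T(101,-20,-10),T(101,20,-10)],(0,255,0))
    hh,ww=cr.shape[:2]; hh=min(hh,600-oy);ww=min(ww,800-ox);W[oy:oy+hh,ox:ox+ww]=cr[:hh,:ww]
cv2.imwrite("pics/ov2.png",W)
```

```text
(no output)
```

View pics/ov2.png

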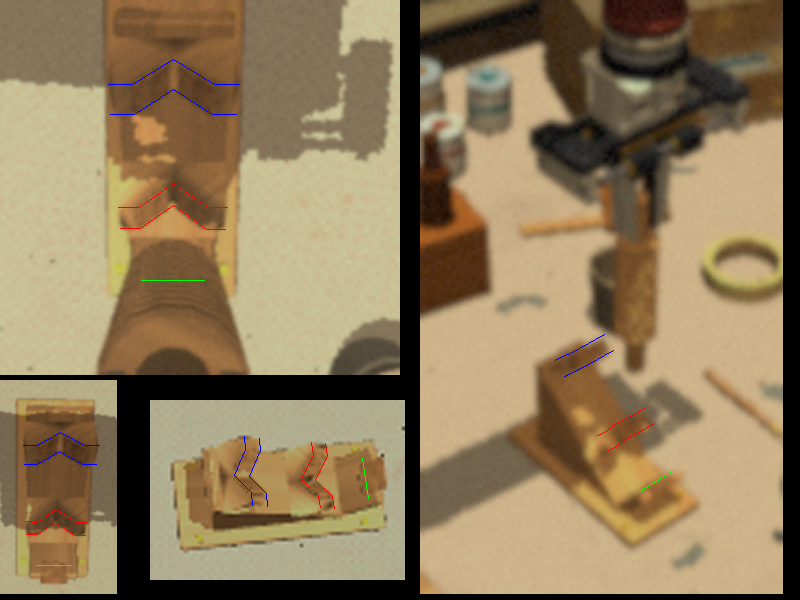

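The overlay matches both yokes and the toe, and the roller hangs upright above the lower end. I lower it in front of the lower yoke.

```bash
python3 -m creep '{"translation":[[-0.13,0,1],[0,0,1],[0,0,1],[0,0,1],[0,0,1],[0,0,0.6],[0,0,0.3],[0,0,0]],"twist":[0,0,0,0,0,0,0,0]}'
python3 -c "
from h import *
print(arm.state()['ft_force'])"
```

```text
time: 16.48
tcp_pos: [0.5805, -0.0715, 0.2238]
tcp_rot: [2.056, 2.376, 0.0]
ft_force: [0.6, 0.3, -0.2]
grip_width: 0.216
grip_force: 10.0
[ 0.60860002  0.27242692 -0.20231914]
```

Next I lower until the barrel's lower edge meets the lower yoke, then tilt the roller about that edge.

```bash
python3 -m creep '{"translation":[[0,0,0.5],[0,0,0.4],[0,0,0.15],[0,0,0]],"twist":[0,0,0,0]}' - 8
python3 -m creep '{"translation":[[0,0,0.1],[0,0,0.1],[0,0,0]],"twist":[0,0,0]}'
```

```text
time: 16.98
tcp_pos: [0.5803, -0.0717, 0.2024]
tcp_rot: [-2.056, -2.375, 0.0]
ft_force: [-0.2, -0.5, -0.0]
grip_width: 0.215
grip_force: 8.0
time: 17.35
tcp_pos: [0.5807, -0.0721, 0.1995]
tcp_rot: [2.055, 2.374, 0.0]
ft_force: [-1.4, -0.6, 4.7]
grip_width: 0.211
grip_force: 8.0
```

Contact came at the predicted height. I tilt along the computed arc.

```bash
python3 -m creep '{"translation":[[0.4,0,-0.02],[0.4,0,0],[0.35,0,0.02],[0.4,0,0.06],[0.4,0,0.08],[0.4,0,0.1],[0,0,0]],"twist":[0,0,0,0,0,0,0]}'
python3 -c "
from h import *
im=arm.read_camera('side');cv2.imwrite('pics/s3.png',im[140:260,270:380,::-1].repeat(5,0).repeat(5,1))"
```

```text
time: 18.23
tcp_pos: [0.5734, -0.0238, 0.1935]
tcp_rot: [-2.053, -2.376, -0.001]
ft_force: [0.7, 0.4, 0.3]
grip_width: 0.211
grip_force: 8.0
```

View pics/s3.png

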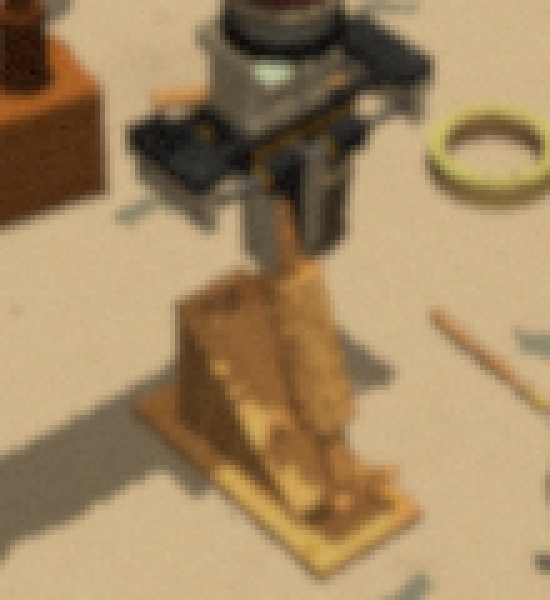

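The roller is pivoting in the fingers and leans upslope about 20°, with its lower end on the lower yoke. I continue the arc.

```bash
python3 -m creep '{"translation":[[0.4,0,0.13],[0.4,0,0.15],[0.35,0,0.17],[0.35,0,0.2],[0.35,0,0.22],[0.3,0,0.2],[0,0,0]],"twist":[0,0,0,0,0,0,0]}'
python3 -c "
from h import *
u=np.array([.1444,-.9895]);s=arm.state();G=s['tcp_pos'];d=(G[:2]-[.5741,-.0288]);print('h',d@u*1e3,'y',d@[.9895,.1444]*1e3,'z',G[2]*1e3+18.8)"
```

```text
time: 19.15
tcp_pos: [0.5671, 0.018, 0.172]
tcp_rot: [-2.054, -2.376, 0.001]
ft_force: [0.0, 0.0, -0.6]
grip_width: 0.206
grip_force: 8.0
h -47.2730382874965 y -0.1508534270262884 z 190.7752035652188
```

```bash
python3 -m creep '{"translation":[[0.3,0,0.25],[0.25,0,0.23],[0.2,0,0.2],[0.05,0,0.1],[0,0,0]],"twist":[0,0,0,0,0]}'
python3 -c "
from h import *
im=arm.read_camera('side');cv2.imwrite('pics/s4.png',im[:,:,::-1])
u=np.array([.1444,-.9895]);s=arm.state();G=s['tcp_pos'];d=(G[:2]-[.5741,-.0288]);print('h',d@u*1e3,'y',d@[.9895,.1444]*1e3,'z',G[2]*1e3+18.8,s['ft_force'])"
```

```text
time: 19.77
tcp_pos: [0.5651, 0.0333, 0.1567]
tcp_rot: [-2.056, -2.375, 0.0]
ft_force: [-0.0, -0.3, -0.2]
grip_width: 0.215
grip_force: 8.0
h -62.56216729359801 y 0.07782661721713346 z 175.61870657169752 [-0.31694282  0.87622352 -0.38078015]
```

```bash
python3 -m creep '{"translation":[[0,0,0.1],[0,0,0.1],[0,0,0]],"twist":[0,0,0]}'
python3 - <<'E'
from h import *
im=arm.read_camera('side');im2=arm.read_camera('top')
a=cv2.resize(im[140:260,270:380],None,fx=4.5,fy=4.5,interpolation=2);b=cv2.resize(im2[170:240,290:390],None,fx=3,fy=3,interpolation=2)
W=np.zeros((540,800,3),np.uint8);W[:,:495]=a;W[:210,500:]=b;cv2.imwrite('pics/s5.png',W[:,:,::-1])
s=arm.state();print(s['tcp_pos'],s['ft_force'])
E
```

```text
time: 20.2
tcp_pos: [0.5658, 0.0336, 0.1536]
tcp_rot: [2.055, 2.375, 0.003]
ft_force: [-0.5, 0.8, 4.5]
grip_width: 0.212
grip_force: 8.0
[0.56574915 0.03362132 0.1536032 ] [-0.45619918  0.33184583  4.1852911 ]
```

View pics/s5.png

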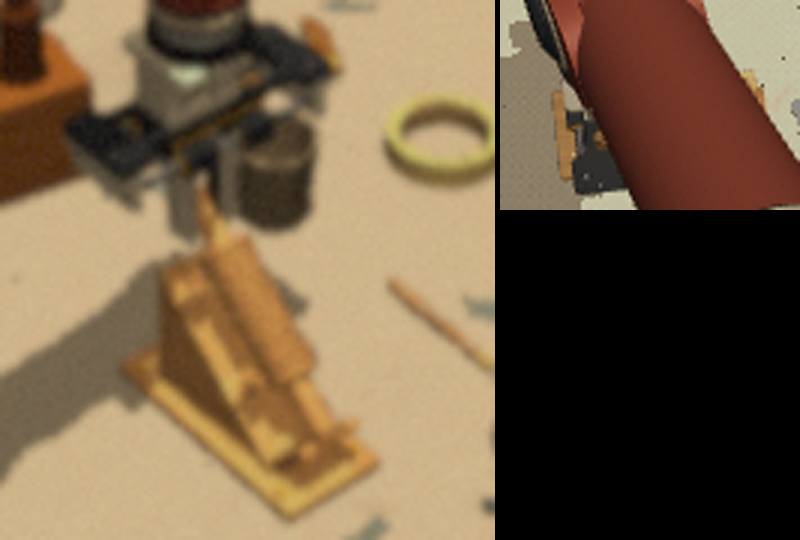

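The roller lies in the V with its upper journal in the fingers. I release it and rise.

```bash
python3 -m creep '{"translation":[[0,0,-0.1],[0,0,0],[0,0,0],[0,0,0],[0,0,0]],"twist":[0,0,0,0,0]}' -0.3
python3 -m creep '{"translation":[[0,0,-0.5],[0,0,-1],[0,0,-1],[0,0,-1],[0,0,-1],[0,0,-1],[0,0,-1],[0,0,0]],"twist":[0,0,0,0,0,0,0,0]}' -1 10
python3 -m creep '{"translation":[[-1,0,0],[-1,0,0],[-1,0,0],[-1,0,0],[-1,0,0],[-1,0,0],[0,0,0]],"twist":[0,0,0,0,0,0,0]}'
python3 - <<'E'
from h import *
import pickle
C=cam("wrist");im=arm.read_camera("wrist");cv2.imwrite("pics/w3.png",im[:,:,::-1]);pickle.dump(C,open("w3.pkl","wb"))
h=np.radians(-81.7); d=np.array([np.cos(h),np.sin(h),0]); X=np.cos(np.radians(40))*d-np.array([0,0,np.sin(np.radians(40))])
S=np.array([.5741,-.0288,.122])
Y=np.cross([0,0,1],d);Z=np.cross(X,Y)
P=lambda x,z,y=0:w2px(C,S+(x*X+z*Z+y*Y)/1e3)
for nm,z in (("jour",10),("barrel",20)):
  print(nm,[(x,*P(x,z).astype(int),*im[int(P(x,z)[1]),int(P(x,z)[0])]) for x in (-110,-105,-102,-100,-98,-95,-90,-80,-70,-65,-60,-58,-56,-54,-52,-50,-45,0,40,45,50,52,54,56,58,60,65,70)])
for x in (-75,0,):
  print(x,[(y,*im[int(P(x,5,y)[1]),int(P(x,5,y)[0])]) for y in range(-30,31,2)])
E
```

```text
time: 20.92
tcp_pos: [0.5651, 0.0332, 0.1548]
tcp_rot: [-2.056, -2.375, 0.0]
ft_force: [1.1, 0.3, -0.1]
grip_width: 0.647
grip_force: 0.0
time: 21.92
tcp_pos: [0.5661, 0.0336, 0.287]
tcp_rot: [2.054, 2.373, 0.005]
ft_force: [-0.5, -0.2, 0.1]
grip_width: 1.0
grip_force: 0.0
time: 22.8
tcp_pos: [0.5825, -0.0882, 0.2846]
tcp_rot: [2.06, 2.371, -0.001]
ft_force: [0.3, 0.8, -0.2]
grip_width: 1.003
grip_force: 0.0
jour [(-110, np.int64(318), np.int64(33), np.uint8(182), np.uint8(175), np.uint8(135)), (-105, np.int64(318), np.int64(40), np.uint8(158), np.uint8(112), np.uint8(67)), (-102, np.int64(318), np.int64(43), np.uint8(178), np.uint8(121), np.uint8(67)), (-100, np.int64(318), np.int64(46), np.uint8(176), np.uint8(120), np.uint8(70)), (-98, np.int64(318), np.int64(49), np.uint8(184), np.uint8(139), np.uint8(79)), (-95, np.int64(318), np.int64(52), np.uint8(185), np.uint8(137), np.uint8(79)), (-90, np.int64(319), np.int64(58), np.uint8(112), np.uint8(77), np.uint8(41)), (-80, np.int64(319), np.int64(70), np.uint8(113), np.uint8(77), np.uint8(46)), (-70, np.int64(319), np.int64(81), np.u
[... 6147 characters left out ...]
82), np.uint8(50)), (4, np.uint8(117), np.uint8(84), np.uint8(45)), (6, np.uint8(130), np.uint8(91), np.uint8(54)), (8, np.uint8(134), np.uint8(92), np.uint8(56)), (10, np.uint8(129), np.uint8(88), np.uint8(47)), (12, np.uint8(115), np.uint8(80), np.uint8(44)), (14, np.uint8(96), np.uint8(68), np.uint8(41)), (16, np.uint8(95), np.uint8(68), np.uint8(37)), (18, np.uint8(111), np.uint8(76), np.uint8(46)), (20, np.uint8(115), np.uint8(78), np.uint8(44)), (22, np.uint8(131), np.uint8(91), np.uint8(52)), (24, np.uint8(140), np.uint8(97), np.uint8(58)), (26, np.uint8(138), np.uint8(96), np.uint8(57)), (28, np.uint8(133), np.uint8(94), np.uint8(55)), (30, np.uint8(130), np.uint8(90), np.uint8(54))]
```

```bash
python3 -c "
from h import *
togo([.5742,-.0296,.1026],8.3)"
```

```text
tcp [ 0.5824 -0.0862  0.2847] yaw_y 8.17 t 22.85
shift units [ 2.85 -0.    9.11]
twist units -0.02
```

```bash
python3 -m creep '{"translation":[[1,0,0],[1,0,0],[0.85,0,0],[0,0,0.6],[0,0,1],[0,0,1],[0,0,1],[0,0,1]],"twist":[0,0,0,0,0,0,0,0]}' | sed -n 2p
python3 -m creep '{"translation":[[0,0,1],[0,0,1],[0,0,1],[0,0,1],[0,0,0.4],[0,0,0.1],[0,0,0]],"twist":[0,0,0,0,0,0,0]}'
python3 -c "
from h import *
togo([.5742,-.0296,.1026],8.3)"
```

```text
tcp_pos: [0.5738, -0.0301, 0.1913]
time: 24.72
tcp_pos: [0.5746, -0.0292, 0.1033]
tcp_rot: [2.056, 2.375, 0.001]
ft_force: [0.2, 0.4, 0.1]
grip_width: 1.0
grip_force: 0.0
tcp [ 0.5746 -0.0292  0.1033] yaw_y 8.24 t 24.725
shift units [-0.02 -0.02  0.04]
twist units -0.01
```

```bash
python3 -m creep '{"translation":[[0,0,0],[0,0,0],[0,0,0],[0,0,0],[0,0,0],[0,0,0],[0,0,0]],"twist":[0,0,0,0,0,0,0]}' 1 10
python3 -c "
from h import *
s=arm.state();print(s['tcp_pos'],s['grip_width']*93)"
python3 -m creep '{"translation":[[0,0,-0.3],[0,0,-0.7],[0,0,-1],[0,0,-1],[0,0,-1],[0,0,-1],[0,0,-0.5],[0,0,0]],"twist":[0,0,0,0,0,0,0,0]}'
python3 -c "
from h import *
togo([.5003,-.3402,.225],12.6)"
```

```text
time: 25.6
tcp_pos: [0.5745, -0.0291, 0.1029]
tcp_rot: [2.056, 2.375, 0.001]
ft_force: [0.5, 0.3, -0.6]
grip_width: 0.43
grip_force: 10.0
[ 0.57451633 -0.02912619  0.10292977] 40.01192838015992
time: 26.6
tcp_pos: [0.5745, -0.0291, 0.2138]
tcp_rot: [2.055, 2.374, 0.002]
ft_force: [0.6, -0.1, -1.6]
grip_width: 0.428
grip_force: 10.0
tcp [ 0.5745 -0.0291  0.2138] yaw_y 8.25 t 26.6
shift units [-14.86  -5.9   -0.57]
twist units -0.63
```

The barrel is held at 40 mm width and carried (-1.6 N). I go over the frame.

```bash
python3 -m creep '{"translation":[[-0.5,-0.2,0],[-1,-0.4,0],[-1,-0.4,0],[-1,-0.4,0],[-1,-0.4,0],[-1,-0.4,0],[-1,-0.4,0],[-1,-0.4,0]],"twist":[0,0,0,0,0,0,0,0]}' | sed -n 2p
python3 -m creep '{"translation":[[-1,-0.4,0],[-1,-0.4,0],[-1,-0.4,0],[-1,-0.4,0],[-1,-0.4,0],[-1,-0.4,0],[-1,-0.4,0],[-0.35,-0.1,0]],"twist":[0,0,0,0,0,0,0,0]}'| sed -n 2p
python3 -m creep '{"translation":[[0,0,0],[0,0,0],[0,0,0]],"twist":[-0.4,-0.23,0]}'
python3 - <<'E'
from h import *
import pickle
togo([.5003,-.3402,.14],12.6)
s=arm.state();C=cam("wrist");im=arm.read_camera("wrist");cv2.imwrite("pics/w5.png",im[:,:,::-1])
sd=arm.read_camera("side");tp=arm.read_camera("top");cv2.imwrite("pics/s6.png",sd[:,:,::-1]);cv2.imwrite("pics/t6.png",tp[:,:,::-1])
pickle.dump((s["tcp_pos"],s["tcp_rot"],C),open("w5.pkl","wb"))
E
```

```text
tcp_pos: [0.5351, -0.1878, 0.2118]
tcp_pos: [0.4991, -0.3424, 0.2126]
time: 28.98
tcp_pos: [0.5003, -0.3395, 0.2129]
tcp_rot: [-1.964, -2.452, -0.001]
ft_force: [0.1, 0.1, -0.4]
grip_width: 0.428
grip_force: 10.0
tcp [ 0.5003 -0.3395  0.2129] yaw_y 12.63 t 28.975
shift units [-0.04 -0.01  3.64]
twist units 0.0
```

Run:
```python
from h import *
import pickle
p,r,Cw=pickle.load(open("w5.pkl","rb")); R=Ro.from_rotvec(r).as_matrix()
G=p+R[:,2]*-.0188; hx=R[:,0]; up=np.array([0,0,1]); k=np.radians(40)
ax=np.cos(k)*hx+np.sin(k)*up; n1=R[:,1]; n2=np.cross(ax,n1)
W=np.zeros((600,800,3),np.uint8)
for nm,C,(x,y,w,h),s,(ox,oy) in [("w5",Cw,(180,0,280,260),1.5,(0,0)),("s6",cam("side"),(300,230,120,120),3.2,(420,0)),("t6",cam("top"),(400,180,110,100),2,(0,400)),("s6",cam("side"),(300,230,120,120),1.6,(420,400))]:
    im=cv2.imread(f"pics/{nm}.png");cr=cv2.resize(im[y:y+h,x:x+w],None,fx=s,fy=s,interpolation=2)
    if oy!=400 or nm=="t6":
     for a,rad in ((100,10),(55,20),(-55,20),(-100,10),(0,20)):
      q=np.array([(w2px(C,G+ax*a/1e3+(np.cos(t)*n1+np.sin(t)*n2)*rad/1e3)-[x,y]+.5)*s for t in np.linspace(0,6.283,40)]).astype(np.int32)
      cv2.polylines(cr,[q],True,(0,0,255) if a>0 else (255,0,0),1)
    hh=min(cr.shape[0],600-oy);ww=min(cr.shape[1],800-ox);W[oy:oy+hh,ox:ox+ww]=cr[:hh,:ww]
cv2.imwrite("pics/ov3.png",W)
```

```text
(no output)
```

View pics/ov3.png

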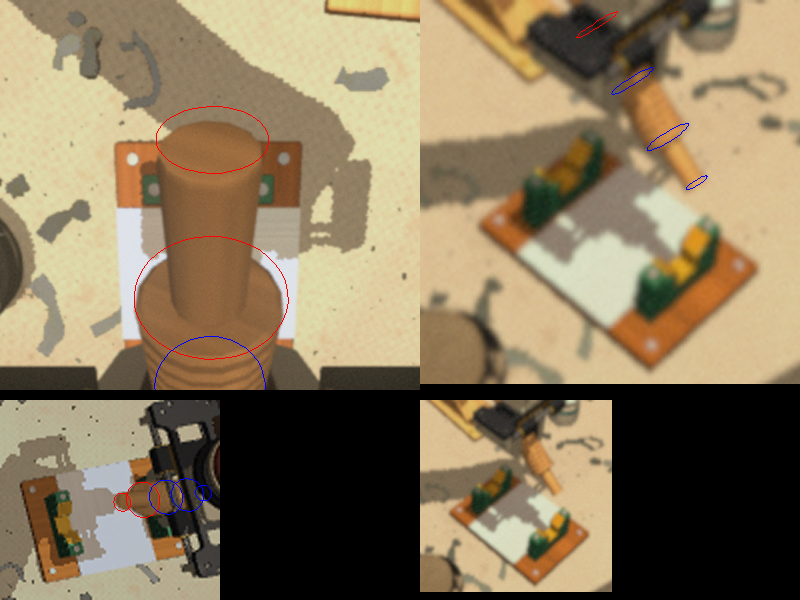

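The wrist view shows the upper tip ellipse spanning x 161–259 and y 122–187, and the barrel rim spanning x 134–284, both in crop pixels. That is slightly off the nominal model, so I'll fit the tilt and offset.

Run:
```python
from h import *
import pickle
from scipy.optimize import least_squares
p,r,C=pickle.load(open("w5.pkl","rb")); R=Ro.from_rotvec(r).as_matrix()
G=p+R[:,2]*-.0188; hx=R[:,0]; up=np.array([0,0,1])
def ell(e,th,v,a,rad,psi=0):
    k=np.radians(th);hh=hx*np.cos(psi)+R[:,1]*np.sin(psi);ax=np.cos(k)*hh+np.sin(k)*up;n1=np.cross(up,hh);n2=np.cross(ax,n1)
    q=np.array([w2px(C,G+up*v/1e3+ax*(a+e)/1e3+(np.cos(t)*n1+np.sin(t)*n2)*rad/1e3) for t in np.linspace(0,6.283,120)])
    q=(q-[180,0]+.5)*1.5
    return np.array([q[:,0].min(),q[:,0].max(),q[:,1].min(),q[:,1].max()])
def res(P):
    a=ell(P[0],P[1],P[2],100,10,P[3])-[161,259,122,187]; b=(ell(P[0],P[1],P[2],55,20,P[3])-[134,284,0,0])[:2]
    return np.r_[a,b, (P[2])/1.5]
s=least_squares(res,[0,40,0,0]);print(s.x,s.fun.round(1),ell(*s.x[:3],55,20,s.x[3]).round())
for e0 in (-4,-2,0):
    f=lambda Q:res([e0,*Q]);q=least_squares(f,[40,0,0]);print(e0,q.x,q.fun.round(1))
```

```text
[-4.29706668e+00  3.87834655e+01 -1.65116288e+00 -6.76609105e-03] [-3.6  2.9  1.8 -1.4  2.7 -0.7 -1.1] [137. 283. 244. 361.]
-4 [ 3.89977073e+01 -2.05636263e+00 -6.76673618e-03] [-3.6  2.9  1.5 -1.3  2.7 -0.7 -1.4]
-2 [ 4.03880017e+01 -4.76290103e+00 -6.76967392e-03] [-3.9  3.1 -0.  -0.4  2.9 -0.9 -3.2]
0 [ 4.16942967e+01 -7.42741029e+00 -6.77709425e-03] [-4.1  3.4 -1.5  0.4  3.  -1.1 -5. ]
```

The fit suggests the roller sits about 2.5±1.5 mm low along its axis in the grip. I offset the tool by 2.5 mm towards the high side and lower to first contact.

```bash
python3 -c "
from h import *
togo([.4998,-.3378,.100],12.6)"
python3 -m creep '{"translation":[[0.1,0,0.5],[0,0,1],[0,0,1],[0,0,1],[0,0,1],[0,0,0.7],[0,0,0.25],[0,0,0]],"twist":[0,0,0,0,0,0,0,0]}' - 8
python3 -m creep '{"translation":[[0,0,0.2],[0,0,0.1],[0,0,0]],"twist":[0,0,0]}'
python3 -m creep '{"translation":[[0,0,0.15],[0,0,0.15],[0,0,0.15],[0,0,0]],"twist":[0,0,0,0]}'
```

```text
tcp [ 0.5002 -0.3397  0.2129] yaw_y 12.6 t 29.125
shift units [ 0.1  -0.    5.65]
twist units 0.0
time: 30.12
tcp_pos: [0.4996, -0.338, 0.1038]
tcp_rot: [-1.964, -2.451, -0.0]
ft_force: [-0.0, -0.7, -0.6]
grip_width: 0.427
grip_force: 8.0
time: 30.5
tcp_pos: [0.4995, -0.3381, 0.0979]
tcp_rot: [-1.965, -2.451, 0.0]
ft_force: [-0.4, -0.7, -0.6]
grip_width: 0.429
grip_force: 8.0
time: 31.0
tcp_pos: [0.4998, -0.3381, 0.0887]
tcp_rot: [1.964, 2.452, 0.0]
ft_force: [-0.2, -0.4, -0.1]
grip_width: 0.427
grip_force: 8.0
```

```bash
python3 -m creep '{"translation":[[0,0,0.15],[0,0,0.15],[0,0,0.1],[0,0,0]],"twist":[0,0,0,0]}'
python3 - <<'E'
from h import *
import pickle
s=arm.state();C=cam("wrist");im=arm.read_camera("wrist");print(s["ft_force"].round(2),s["moment"].round(3),s["tcp_pos"])
cv2.imwrite("pics/w7.png",im[:,:,::-1]);pickle.dump((s["tcp_pos"],s["tcp_rot"],C),open("w7.pkl","wb"))
# horizontal extent of wood/roller at rows: reddish-brown vs white bed
old=cv2.imread("pics/w5.png").astype(int);new=im[:,:,::-1].astype(int)
u=int(180+210/1.5)
for nm,I in (("w5",old),("w7",new)):
    c=I[:,u-2:u+3].mean(1); g=np.abs(np.diff(c,axis=0)).sum(1); print(nm,[(int(v),int(g[v])) for v in np.argsort(-g)[:14]])
E
```

```text
time: 31.5
tcp_pos: [0.4994, -0.3386, 0.0805]
tcp_rot: [1.965, 2.451, -0.001]
ft_force: [-0.3, -0.2, -0.9]
grip_width: 0.428
grip_force: 8.0
[-0.35 -0.16 -0.94] [-0.155 -0.126 -0.037] [ 0.49943214 -0.33863455  0.08054512]
w5 [(320, 135), (303, 123), (304, 106), (321, 87), (20, 70), (272, 63), (319, 58), (271, 54), (21, 53), (80, 50), (305, 48), (270, 48), (18, 47), (254, 41)]
w7 [(336, 161), (303, 125), (304, 99), (337, 95), (272, 85), (4, 81), (271, 48), (0, 47), (59, 46), (335, 41), (302, 39), (58, 39), (5, 38), (273, 36)]
```

```bash
cat > tilt.py <<'E'
from h import *
def rim(C,p,r,th,e,v,a=100,rad=9.5):
    R=Ro.from_rotvec(r).as_matrix(); G=p-R[:,2]*.0188; up=np.array([0,0,1]);hx=R[:,0];k=np.radians(th);ax=np.cos(k)*hx+np.sin(k)*up;n1=np.cross(up,hx);n2=np.cross(ax,n1)
    return np.array([w2px(C,G+up*v/1e3+ax*(a+e)/1e3+(np.cos(t)*n1+np.sin(t)*n2)*rad/1e3) for t in np.linspace(0,6.283,90)])
E
python3 - <<'E'
from tilt import *
import pickle
for n in ("w5","w7"):
    p,r,C=pickle.load(open(n+".pkl","rb"))
    for e,v in ((-4,-2),(-2.5,-1),(-1,0)):
        print(n,e,[(th,round(rim(C,p,r,th,e,v)[:,1].min(),1),round(np.ptp(rim(C,p,r,th,e,v)[:,0]),1)) for th in (40,34,30,26,22)])
im=cv2.imread("pics/w7.png").astype(int)
for row in (66,75,85,95):
    g=np.abs(np.diff(cv2.GaussianBlur(im.astype(np.float32),(3,3),0)[row],axis=0)).sum(1); g=g[240:400]; print(row,sorted((240+i,int(g[i])) for i in np.argsort(-g)[:8]))
E
```

```text
w5 -4 [(40, np.float64(85.3), np.float64(67.0)), (34, np.float64(72.0), np.float64(62.3)), (30, np.float64(65.9), np.float64(59.2)), (26, np.float64(61.9), np.float64(56.2)), (22, np.float64(59.5), np.float64(53.4))]
w5 -2.5 [(40, np.float64(80.2), np.float64(68.8)), (34, np.float64(66.7), np.float64(63.8)), (30, np.float64(60.7), np.float64(60.5)), (26, np.float64(56.7), np.float64(57.4)), (22, np.float64(54.6), np.float64(54.4))]
w5 -1 [(40, np.float64(74.9), np.float64(70.8)), (34, np.float64(61.2), np.float64(65.4)), (30, np.float64(55.2), np.float64(61.9)), (26, np.float64(51.4), np.float64(58.5)), (22, np.float64(49.4), np.float64(55.4))]
w7 -4 [(40, np.float64(85.5), np.float64(67.0)), (34, np.float64(72.1), np.float64(62.3)), (30, np.float64(66.1), np.float64(59.2)), (26, np.float64(62.0), np.float64(56.3)), (22, np.float64(59.6), np.float64(53.4))]
w7 -2.5 [(40, np.float64(80.5), np.float64(68.9)), (34, np.float64(66.9), np.float64(63.8)), (30, np.float64(60.8), np.float64(60.5)), (26, np.float64(56.8), np.float64(57.4)), (22, np.float64(54.7), np.float64(54.4))]
w7 -1 [(40,
[... 192 characters left out ...]
oat64(55.4))]
66 [(np.int64(289), 19), (np.int64(290), 25), (np.int64(291), 19), (np.int64(344), 12), (np.int64(345), 18), (np.int64(346), 19), (np.int64(347), 13), (np.int64(362), 9)]
75 [(np.int64(286), 22), (np.int64(287), 19), (np.int64(289), 16), (np.int64(290), 23), (np.int64(291), 23), (np.int64(346), 13), (np.int64(347), 21), (np.int64(348), 17)]
85 [(np.int64(241), 19), (np.int64(242), 34), (np.int64(243), 25), (np.int64(286), 17), (np.int64(287), 13), (np.int64(290), 15), (np.int64(291), 13), (np.int64(397), 12)]
95 [(np.int64(243), 44), (np.int64(244), 97), (np.int64(245), 87), (np.int64(246), 43), (np.int64(256), 38), (np.int64(392), 45), (np.int64(393), 66), (np.int64(394), 43)]
```

The images fit e=-2.5 mm and a tilt of about 28.5°, as the geometry predicts, so the offset stands. I lower on gently.

```bash
python3 -m creep '{"translation":[[0,0,0.15],[0,0,0.15],[0,0,0.15],[0,0,0.15],[0,0,0.15],[0,0,0]],"twist":[0,0,0,0,0,0]}'
python3 -m creep '{"translation":[[0,0,0.12],[0,0,0.12],[0,0,0.12],[0,0,0.12],[0,0,0]],"twist":[0,0,0,0,0]}'
python3 -c "
from h import *
togo([.4998,-.3378,.0332],12.6);print(arm.state()['ft_force'])"
```

```text
time: 32.3
tcp_pos: [0.4995, -0.3381, 0.0655]
tcp_rot: [-1.964, -2.451, 0.0]
ft_force: [-0.9, 0.2, -0.7]
grip_width: 0.428
grip_force: 8.0
time: 32.92
tcp_pos: [0.4996, -0.3381, 0.056]
tcp_rot: [-1.964, -2.451, -0.0]
ft_force: [-0.0, -0.3, -1.1]
grip_width: 0.428
grip_force: 8.0
tcp [ 0.4996 -0.3381  0.056 ] yaw_y 12.59 t 32.925
shift units [0.01 0.01 1.14]
twist units -0.0
[-0.02937818 -0.27025769 -1.07076894]
```

```bash
python3 -m creep '{"translation":[[0,0,0.12],[0,0,0.12],[0,0,0.12],[0,0,0.12],[0,0,0.12],[0,0,0]],"twist":[0,0,0,0,0,0]}'
python3 -m creep '{"translation":[[0,0,0.1],[0,0,0.1],[0,0,0.1],[0,0,0.1],[0,0,0]],"twist":[0,0,0,0,0]}'
python3 - <<'E'
from tilt import *
p=arm.state();C=cam("wrist");im=arm.read_camera("wrist");cv2.imwrite("pics/w8.png",im[:,:,::-1])
u=320;c=im[:,u-2:u+3].astype(float).mean(1);g=np.abs(np.diff(c,axis=0)).sum(1)[:200];print(sorted((int(v),int(g[v])) for v in np.argsort(-g)[:14]))
for th in (0,5,10,15): print(th,rim(C,p["tcp_pos"],p["tcp_rot"],th,-2.5,-1)[:,1].min().round(1),rim(C,p["tcp_pos"],p["tcp_rot"],th,-2.5,-1,55,20)[:,1].min().round(1))
togo([.4998,-.3378,.0332]);print(p["ft_force"],p["moment"])
E
```

```text
time: 33.67
tcp_pos: [0.4996, -0.338, 0.044]
tcp_rot: [-1.964, -2.451, -0.0]
ft_force: [-0.4, -0.5, 0.2]
grip_width: 0.422
grip_force: 8.0
time: 34.3
tcp_pos: [0.4996, -0.338, 0.0361]
tcp_rot: [-1.964, -2.451, -0.0]
ft_force: [0.3, -0.1, 0.1]
grip_width: 0.426
grip_force: 8.0
[(53, 32), (159, 49), (160, 76), (162, 42), (163, 39), (176, 33), (177, 41), (179, 53), (183, 26), (184, 23), (187, 24), (188, 22), (194, 54), (196, 57)]
0 56.0 154.6
5 54.2 152.5
10 54.4 151.1
15 54.5 150.4
tcp [ 0.4996 -0.338   0.0362] yaw_y 12.59 t 34.35
shift units [0.01 0.01 0.15]
[ 0.30015521 -0.10505686  0.1313002 ] [ 0.06025311 -0.08216404  0.01813819]
```

```bash
python3 -m creep '{"translation":[[0,0,0.06],[0,0,0.05],[0,0,0]],"twist":[0,0,0]}' | sed -n '2p;4p'
python3 -m creep '{"translation":[[0,0,0.05],[0,0,0.05],[0,0,0]],"twist":[0,0,0]}' | sed -n '2p;4p'
```

```text
tcp_pos: [0.4996, -0.338, 0.034]
ft_force: [-0.0, 0.6, -0.2]
tcp_pos: [0.4997, -0.338, 0.0325]
ft_force: [-0.6, 0.8, 4.2]
```

There is a firm stop at grasp height 51 mm against the nominal 52 mm. I let go and rise.

```bash
python3 -m creep '{"translation":[[0,0,-0.03],[0,0,0],[0,0,0],[0,0,0],[0,0,0]],"twist":[0,0,0,0,0]}' -0.4 | sed -n '2p;4p'
python3 -m creep '{"translation":[[0,0,-0.5],[0,0,-1],[0,0,-1],[0,0,-1],[0,0,-1],[0,0,-1],[0,0,-1],[0,0,-1]],"twist":[0,0,0,0,0,0,0,0]}' | sed -n '2p'
python3 -m creep '{"translation":[[-1,0,-1],[-1,0,-0.5],[-1,0,0],[-1,0,0],[-1,0,0],[0,0,0]],"twist":[0,0,0,0,0,0]}' | sed -n '1,2p'
python3 - <<'E'
from h import *
C=cam("wrist");im=arm.read_camera("wrist");cv2.imwrite("pics/w9.png",im[:,:,::-1])
h=np.radians(-77.4);d=np.array([np.cos(h),np.sin(h),0]);Y=np.cross([0,0,1],d);S=np.array([.5003,-.3402,.052])
P=lambda x,y,z:w2px(C,S+(x*d+y*Y+z*np.array([0,0,1]))/1e3)
print("w corners",P(110,0,0).round(),P(-110,0,0).round())
def prof(a,b,n=60):
    q=np.array([a+(b-a)*t for t in np.linspace(0,1,n)],np.float32)
    v=cv2.remap(im,q[:,0].reshape(1,-1),q[:,1].reshape(1,-1),1)[0].astype(int); return v
def show(nm,A,B,rng):
    v=prof(P(*A),P(*B),len(rng)); g=np.abs(np.diff(v,axis=0)).sum(1); print(nm,[(int(rng[i]),int(g[i])) for i in range(len(g)) if g[i]>45])
r=np.arange(-115,116,1); show("axis top journal z=10",(-115,0,10),(115,0,10),r); show("axis barrel z20",(-115,0,20),(115,0,20),r)
y=np.arange(-35,36,1)
for x in (-90,-40,40,90): z=0; show(f"across x={x}",(x,-35,z),(x,35,z),y)
E
```

```text
tcp_pos: [0.4996, -0.338, 0.0326]
ft_force: [-0.3, 0.2, -0.3]
tcp_pos: [0.4996, -0.338, 0.1842]
time: 37.48
tcp_pos: [0.5208, -0.4372, 0.2127]
w corners [320. 198.] [320. -24.]
axis top journal z=10 [(-83, 77), (-82, 335), (-44, 63), (-42, 51), (-35, 69), (-33, 54), (-18, 58), (-16, 68), (-10, 46), (6, 52), (8, 55), (90, 61), (91, 54)]
axis barrel z20 [(-78, 293), (-77, 133), (-41, 46), (-40, 47), (-32, 63), (-30, 49), (-24, 63), (-22, 74), (-16, 52), (-14, 56), (-8, 49), (0, 47), (2, 55), (89, 69)]
across x=-90 [(1, 68), (7, 67), (8, 121), (10, 52), (11, 92)]
across x=-40 [(-20, 96), (-19, 82), (16, 67), (17, 88), (18, 50)]
across x=40 [(-21, 54), (-20, 74), (-19, 62), (16, 68), (17, 71)]
across x=90 [(-11, 46), (-6, 49), (-5, 65), (9, 62)]
```

The barrel sides show the same extents at x=-40 and x=+40, centred within the slot play, and the gripper is clear. A centre height of about 52 mm is only possible with both journals at the slot bottoms. I hand the job in.

```bash
python3 -c "
from plant import arm
print(arm.close_job())"
```

```text
the job is handed in; nothing more can be done
None
```

I drew the ribbed roller from the store, laid it in the V-rest and let go, then lowered it by the middle of its barrel into the frame bearings, let go and handed the job in at about 37.5 s; seating was judged from the firm stop at about 52 mm centre height and edge measurements in the last wrist image, and `close_job` returned no verdict.

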